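# Open the dry cabinet for loading

### The job

The dry cabinet is about to be loaded: first stand the wafer cassette, which is in the way of the cabinet's door, on the free part of the black tray, keeping it upright and setting it down without dropping it. Then press the long release bar on the cabinet's roof fully down at its middle, so that both ends go down evenly and both catches let go. Swing the door by its handle open to square or beyond and let go, leaving everything else on the bench where it is.

Things in the scene. Friction and masses are not known exactly. Their poses are not given: they have to be found in the camera images.
- dry_cabinet: Bench-top dry cabinet, cannot move: steel floor and roof, amber side windows, 300 deep (its x) by 280 wide (its y); flat roof 290 above the bench. Origin on the bench under its middle; the door is on the face towards its own -x, an aluminium frame with an amber pane, 18 thick, from 22 to 285 above the bench. A low round gauge (20 high) and a gas fitting (30 high) stand at the roof's rear.
- door (a joint): Opening angle of the door: 0 shut, grows as it opens, end stop at 1.8 rad; 1.571 is square to the cabinet's face. While the catches hold, it cannot be opened; when both let go, a spring plunger pushes it some 0.15 to 0.25 rad ajar. After that it swings freely against light friction (under 1 N at the handle) and stays where it is left.
- door_hinge (a point): Point on the door's upright hinge line, 262 above the bench, at the right-hand edge of the front as one faces the door (the cabinet's -y side). Seen from above the door opens anticlockwise. Its axes turn with the door: y runs along the door from the hinge to the handle edge (270 wide), -x out of the door's outer face, z up.
- handle_grip (a point): Point on the door's steel bow handle, 262 above the bench, 235 from the hinge line along the door and 52 out from its outer face. The handle is an upright round bar 12 thick from 165 to 279 above the bench, joined to the door by a level bar of the same thickness at each end (the upper one 17 above this point). Axes as for the hinge point and turning with the door: z up, y along the door. From above it is pinched with the fingers either side along y.
- bar_middle (a point): Middle of the top face of the release bar: a flat steel bar 208 long (along the cabinet's y), 24 wide, lying across the roof 55 behind the cabinet's front edge; top face 312 above the bench when up. z up, y along the bar.
- release_bar (a joint): How far the middle of the release bar is pressed down: 0 up, 0.008 m when both its ends rest on their rubber stops. Springs push it back; it takes about 1.5 N to start and 6.5 N to reach the stops. Both catches let go once each end is about 5 mm down.
- bar_rock (a joint): Rocking of the release bar end to end, rad: 0 level; its end springs let it tip when it is pressed away from its middle (about 0.01 when pressed down 20 mm off the middle, 0.018 at 40 mm, over 0.025 at 60 mm).
- cassette_centre (a point): Centre (28 above its underside) of the white plastic wafer cassette: an open rack with slotted side walls and upright round wafers in it, 72 long (its x), 58 wide (its y), 56 high, about 0.12 kg. It stands upright on the bench in front of the door, within the door's swing. Grip it across its 58 width, on the two flat side walls.
- tray_middle (a point): Middle of the top of the floor (3 above the bench) of the flat black plastic tray, cannot move: 180 (its x) by 270 (its y), rim 15 high and 3 thick. A small chip box lies on its -y half; the +y half is free.
- chip_box: Flat grey chip box with a white lid, 51 x 51 x 13, on the -y half of the tray; origin under its middle. Leave it.
- chip_box_b: The same kind of chip box on the bench; origin under its middle. Leave it.
- tweezers: Steel tweezers 130 long (its x), 6 high, lying on the bench. Leave them.
- dish: Round clear sample dish, 76 across, 16 high; origin under its middle. Leave it.
- jar: Small amber jar with a black cap, 48 across, 55 high; origin under its middle. Leave it.
- pump_bottle: White dispenser bottle with a steel top dish, 72 across, 140 high; origin under its middle. Leave it.

How it is judged:
By the outcome, as a careful person would: the job done as asked, in the order asked, and still so for the second after the job is handed in, with the robot touching nothing.
It also fails if it takes over 72 s, if anything falls off the work surface, if the arm or the gripper's body presses on something with over 40 N, if the wrist force passes 120 N, or if a joint passes its speed limit or range.

### The arm

A 7-joint arm with a two-finger parallel gripper is mounted at the origin on the work surface. World frame = base frame: x ahead of the robot, y to its left, z up, the work surface at z = 0. Lengths are in m, angles in degrees, forces in N, time in s.
With the tool pointing down it reaches from about 0.425 to 0.875 m from the base axis. Payload 4.7 kg.
Tool frame: the origin (TCP) lies on the centre line of the jaws, within the pads' length; the fingertips stand ahead of it and the grasp point (between the pads) lies 8 mm behind it (robot.tcp_to_tips is the z of the fingertips in the tool frame, in m); z points along the fingers, y is the direction in which the jaws open and shut (so a half turn about z gives the same grasp; the last joint's range is limited). The gripper opens to 85 mm and grips with 20 to 120 N. Pads are 22 mm wide; open, the fingers measure 114 mm over their backs; the gripper's body (76 mm by 85 mm) begins 54 mm behind the grasp point. The pads swing forward as they close: fully open they stand 13 mm farther back than shut.
Start: joints at [74.605, 18.392, -4.016, 83.108, 1.295, 78.541, -3.26], TCP at [0.181, -0.624, 0.242] pointing down, gripper open.
Joint ranges: [-163.93, 163.93], [-17.29, 119.83], [-79.2, 71.16], [3.27, 140.29], [-89.18, 269.18], [5.43, 117.66], [-154.24, 154.24]. Speed limits (degrees/s): [147.25, 147.25, 180, 180, 180, 180, 180].

### API

Orientations are given as [roll, pitch, yaw] about the fixed x, y, z axes, in that order (R = Rz(yaw) Ry(pitch) Rx(roll)).
In Python, from plant import robot gives the robot as it stands. The module is installed in compiled form; this text tells all that it offers.
- The arm moves only by the tool carry_out, never from a script. Its arguments are lists of equal length, an entry for each row: "delta_pos": the shift along the tool's x, y, z in m, a list of three; "turn": the turn about the tool's z in degrees; "hand": the closure, from 0 (fully open) to 1 (shut). In form: {"delta_pos": [[dx, dy, dz], ...], "turn": [turn, ...], "hand": [hand, ...]}. A call has 1 to 20 rows; each row shifts and turns the pose as measured when the row begins, along the tool's axes as they then stand; what a row does not reach is not made up. A row lasts 1/10 s, in which the tool goes at most 50 mm and 8.59 degrees, less where a joint would pass 70% of its speed; a pose out of reach is approached as far as the arm can. A call is refused whole if a number of a shift passes 0.05 or a number of a turn 8.59, either way. A call with a gripper value outside its range is refused whole. The fingers move at their own pace and stop on an object; "grip_force" is the grip in N (left out, the last holds). Time passes only in rows, so rows that do not move let the fingers close. It gives the time, the measured TCP pose, the force and the opening at its end, in the units of the state.
- robot.sense(): the state, without advancing time (a new reading comes with each control period).
- robot.grab_frame(name): name is "side" or "top"; returns a dict with "frame" (480x640x3 uint8, red, green, blue), "z_map" (480x640 float32, m along the optical axis (not along the pixel's ray), 0 where there is no reading), "intrinsics" (3x3 intrinsics, pixels), "k1" (the pictures are not rectified: a ray, as slopes to the right and down, at radius r is drawn at 1 + k1 r^2 times it, then the intrinsics apply), "rvec" (rotation vector, rad) and "tvec" (3), from world to camera coordinates, as OpenCV has them. Camera axes: x right, y down, z forward; pixel columns grow to the right and rows downward; lengths in m; the calibration is good to about 2 mm. A picture is of the moment at which its call begins.
- robot.finish_job(): hands the job in, once; it reports no verdict.
The state is a dict: "clock": time; "qpos": joint angles; "qd": joint speeds; "joint_torque": joint torques, N m; "tool_pos": TCP position; "tool_rot": TCP orientation; "contact_force": force on the tool from outside, world axes, zero at the start; "torque": the same for the moment, N m; "finger_gap": opening from 0.0 (shut) to 1.0 (fully open).
Only numpy, scipy, OpenCV 4.12 (cv2) and the standard library are available. Lean on these libraries where they do the work, as an engineer would, in place of code of your own. Each camera call takes 0.05 s, during which the arm holds its last target.

## Working session

There is one attempt and no reset: what is moved stays moved. The work goes in short steps, Python scripts to look and compute and a tool call to move; the robot and the scene stay as the last step left them, time stands still between calls to the robot, and variables do not carry over. Pictures are saved under pics/ and viewed, and the job is handed in when it is done.

Besides the shell and the picture viewer there is one more tool, called after "Request:" as a command line: name --pt "numbers of a row" for each row, then --argument value for the rest. carry_out: Moves the arm, as the interface text tells. Its arguments: {"type":"object","properties":{"delta_pos":{"type":"array"},"turn":{"type":"array"},"hand":{"type":"array"},"grip_force":{"type":"number"}},"required":["delta_pos","turn","hand"]}

```bash
mkdir -p pics
cat > h.py <<'E'
import numpy as np, cv2
from plant import robot
def grab(n,tag):
    f=robot.grab_frame(n); cv2.imwrite(f'pics/{tag}.png',f['frame'][:,:,::-1]); np.savez(f'{tag}.npz',**{k:np.array(v) for k,v in f.items()}); return f
def load(tag): return dict(np.load(f'{tag}.npz'))
def ray(f,u,v):
    K=f['intrinsics'];d=np.array([[(u-K[0,2])/K[0,0],(v-K[1,2])/K[1,1]]])[0]
    s=d.copy()
    for _ in range(20): s=d/(1+float(f['k1'])*(s@s))
    R=cv2.Rodrigues(f['rvec'])[0]; c=-R.T@f['tvec'].ravel()
    return c,R.T@np.array([s[0],s[1],1.])
def atz(f,u,v,z):
    c,d=ray(f,u,v); return c+d*(z-c[2])/d[2]
def atd(f,u,v):
    c,d=ray(f,u,v); z=f['z_map'][int(v),int(u)]; return c+d*z
def cloud(f):
    K=f['intrinsics'];u,v=np.meshgrid(np.arange(640),np.arange(480))
    d=np.stack([(u-K[0,2])/K[0,0],(v-K[1,2])/K[1,1]],-1);s=d.copy()
    for _ in range(20): s=d/(1+float(f['k1'])*(s**2).sum(-1,keepdims=True))
    R=cv2.Rodrigues(f['rvec'])[0]
    p=np.concatenate([s,np.ones((480,640,1))],-1)*f['z_map'][...,None]
    return (p-f['tvec'].ravel())@R
E
python3 - <<'E'
from h import *
print(robot.sense(), robot.tcp_to_tips)
for n in('side','top'):
    f=grab(n,n+'0'); R=cv2.Rodrigues(f['rvec'])[0]; print(n,f['intrinsics'],f['k1'],-R.T@f['tvec'].ravel(),R)
E
```

```text
{'clock': 0.0, 'qpos': array([74.60466274, 18.44008179, -4.01409547, 83.17402764,  1.29234943,
       78.5415046 , -3.25958419]), 'qd': array([-0.02316008, -0.03170601,  0.02259725,  0.03412724, -0.07691304,
       -0.05548037,  0.02954913]), 'joint_torque': array([-7.03051064e-04, -4.93576384e+01, -3.82586606e-01, -3.14337981e+01,
        1.31320805e-02,  1.10835739e-02, -3.82642202e-05]), 'tool_pos': array([ 0.18118846, -0.62369987,  0.24121935]), 'tool_rot': array([-1.79889475e+02,  3.60475319e-03,  1.62035951e+01]), 'contact_force': array([0.73435097, 0.02189183, 0.38506774]), 'torque': array([ 0.04771533, -0.00060688, -0.05978382]), 'finger_gap': 0.9998310416303006} 0.011
side [[598.79366373   0.         320.4878772 ]
 [  0.         598.79366373 234.49935817]
 [  0.           0.           1.        ]] 0.009732088862358235 [ 0.19334206 -0.93596229  1.15355361] [[ 0.94205965 -0.3354276  -0.00345475]
 [-0.23075972 -0.64055279 -0.73242206]
 [ 0.24346162  0.69078249 -0.68084212]]
top [[621.26737176   0.         320.99508108]
 [  0.         621.26737176 244.09675382]
 [  0.           0.           1.        ]] -0.11382318100749574 [0.1824499 0.0288574 1.7055293] [[ 0.02166792 -0.99976116  0.00285041]
 [-0.97667773 -0.02177663 -0.21360335]
 [ 0.2136144   0.0018444  -0.97691631]]
```

View pics/side0.png

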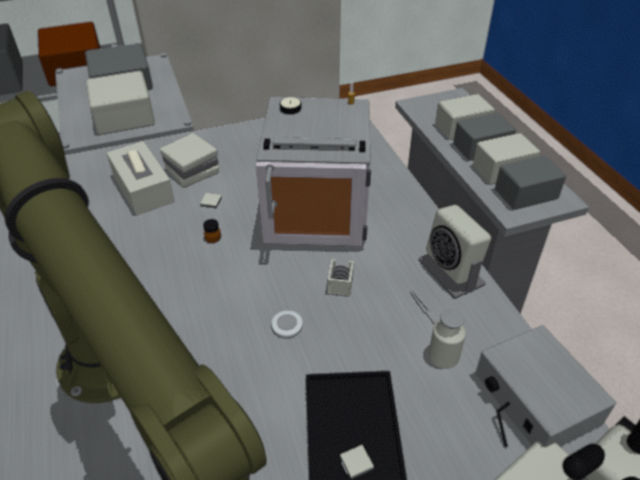

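View pics/top0.png

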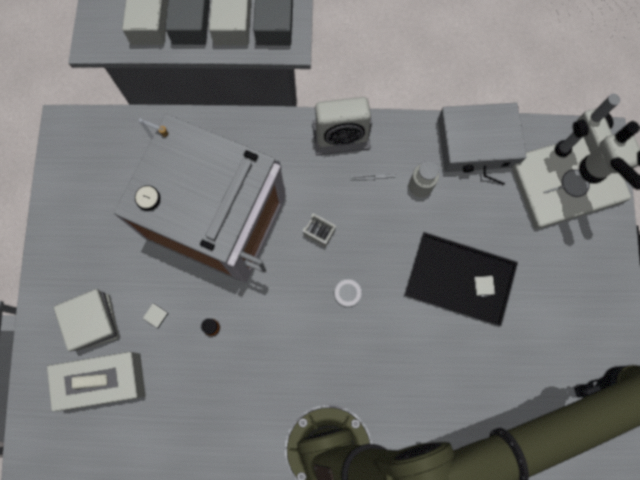

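The side view shows the shut cabinet (door ~(310,205), handle ~(270,190)), the cassette at (340,277) and the tray at (355,430). The top view shows the cassette at (320,230), the tray at (461,279), the bar from (208,243) to (250,156) and the handle near (253,262). I'll enlarge these next.

Run:
```python
from h import *
f=load('top0'); im=f['frame'][:,:,::-1]
def crop(im,x,y,w,h,s,n): cv2.imwrite(f'pics/{n}.png',cv2.resize(im[y:y+h,x:x+w],None,fx=s,fy=s,interpolation=cv2.INTER_CUBIC))
crop(im,280,190,80,60,10,'c_cas'); crop(im,100,100,200,150+50,4 if 0 else 3,'c_cab'); crop(im,390,220,140,110,5,'c_tray')
P=cloud(f)
for n,(u,v) in dict(cas=(320,228),roof=(190,170),bench=(300,350),tray=(440,270),bar=(229,200),handle=(252,261)).items(): print(n,P[v,u].round(4))
```

```text
cas [0.5944 0.0358 0.0305]
roof [0.6663 0.3502 0.294 ]
bench [0.2594 0.0826 0.003 ]
tray [ 0.4874 -0.3011  0.0069]
bar [0.5873 0.2485 0.3141]
handle [0.4488 0.1911 0.2871]
```

View pics/c_cas.png

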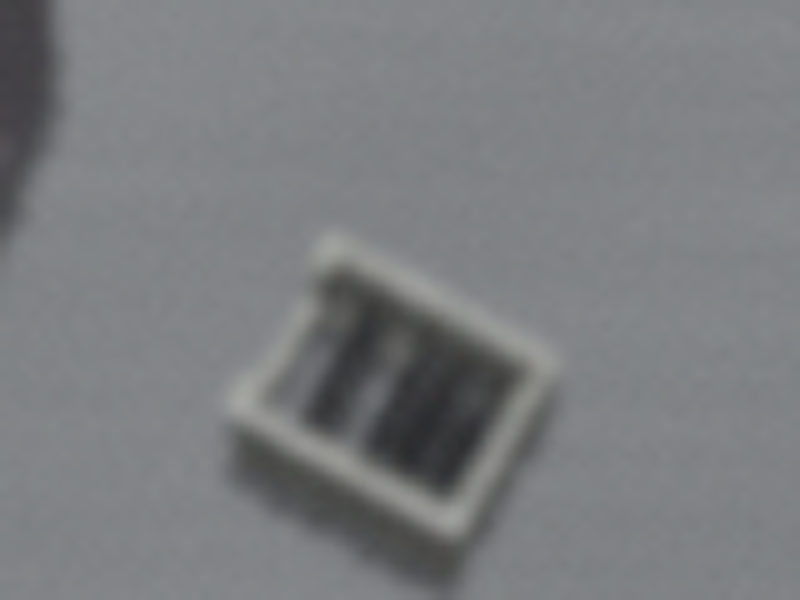

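View pics/c_cab.png

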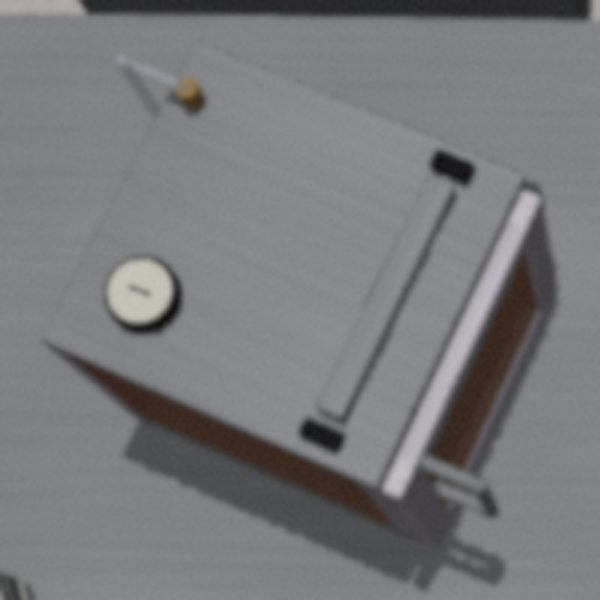

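View pics/c_tray.png

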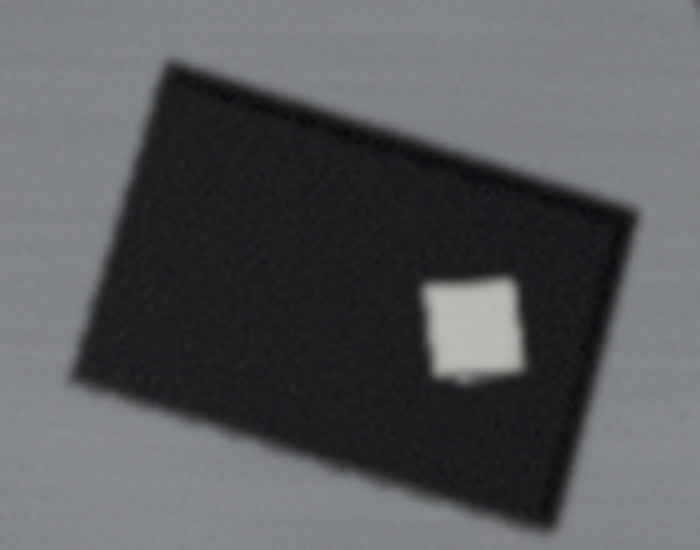

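Run:
```python
from h import *
f=load('top0')
np.set_printoptions(suppress=True,precision=4)
def q(pts,ox,oy,s,z): return np.array([atz(f,ox+(a+.5)/s-.5,oy+(b+.5)/s-.5,z)[:2] for a,b in pts])
c=q([(330,236),(563,365),(460,540),(232,402)],280,190,10,.056)
print('cas',c,c.mean(0),[np.linalg.norm(c[i]-c[i-1]) for i in range(4)],[np.degrees(np.arctan2(*(c[i]-c[i-1])[::-1])) for i in range(4)])
t=q([(167,60),(638,213),(552,532),(72,380)],390,220,5,.015)
print('tray',t,t.mean(0),[np.linalg.norm(t[i]-t[i-1]) for i in range(4)],[np.degrees(np.arctan2(*(t[i]-t[i-1])[::-1])) for i in range(4)])
b=q([(422,283),(512,278),(523,372),(433,378)],390,220,5,.016);print('chip',b.mean(0))
r=q([(205,42),(42,340)],100,100,3,.29);print('roof rear corners',r,np.linalg.norm(r[0]-r[1]))
r2=q([(522,180),(380,490)],100,100,3,.29);print('roof front',r2,np.linalg.norm(r2[0]-r2[1]))
R=np.vstack([r,r2]); print('cab c',R.mean(0), np.linalg.norm(r.mean(0)-r2.mean(0)))
m=(r[1]-r[0]+r2[1]-r2[0]); print('cab y dir',np.degrees(np.arctan2(m[1],m[0])))
m=(r.mean(0)-r2.mean(0)); print('cab x dir',np.degrees(np.arctan2(m[1],m[0])))
bar=q([(432,175),(460,186),(345,420),(316,408)],100,100,3,.312);print('bar',bar,bar.mean(0),[np.linalg.norm(bar[i]-bar[i-1]) for i in range(4)],[np.degrees(np.arctan2(*(bar[i]-bar[i-1])[::-1])) for i in range(4)])
h=q([(486,498)],100,100,3,.279);print('handle',h)
d=q([(528,190),(543,196),(405,497),(385,492)],100,100,3,.285);print('door top',d)
# icp from cloud: roof
P=cloud(f); m=(P[...,2]>.27)&(P[...,2]<.35); m[:100]=0;m[300:]=0;m[:,300:]=0
rr=cv2.minAreaRect(P[m][:,:2].astype(np.float32)); print(rr)
m=(P[...,2]>.04)&(P[...,2]<.07); m[:200]=0;m[260:]=0;m[:,:295]=0;m[:,345:]=0
print(m.sum(),cv2.minAreaRect(P[m][:,:2].astype(np.float32)))
```

```text
cas [[ 0.6297  0.0571]
 [ 0.5946 -0.0076]
 [ 0.5449  0.0196]
 [ 0.5821  0.0827]] [0.5878 0.0379] [np.float64(0.05398965440078478), np.float64(0.0735421665708309), np.float64(0.05659562790510211), np.float64(0.07320336719231167)] [np.float64(-28.313985491883606), np.float64(-118.50340828099078), np.float64(151.28733004173037), np.float64(59.4565474069439)]
tray [[ 0.5944 -0.2535]
 [ 0.5124 -0.5189]
 [ 0.3333 -0.4634]
 [ 0.4125 -0.1988]] [ 0.4632 -0.3587] [np.float64(0.18991538367589425), np.float64(0.2777482835533413), np.float64(0.18751535092039562), np.float64(0.27618705544438116)] [np.float64(-16.73494346297013), np.float64(-107.16386385042185), np.float64(162.79033276343822), np.float64(73.33294436809187)]
chip [ 0.4457 -0.4221]
roof rear corners [[0.8138 0.4172]
 [0.5569 0.5281]] 0.2798263179980062
roof front [[0.6977 0.1501]
 [0.4421 0.2503]] 0.27448385717227475
cab c [0.6276 0.3364] 0.29589568264156524
cab y dir 157.596958614968
cab x dir 67.03303272895305
bar [[0.6925 0.2198]
 [0.6837 0.1971]
 [0.4922 0.2769]
 [0.5011 0.2999]] [0.5924 0.2484] [np.float64(0.20745604403931908), np.float64(0.02433113068364968), np.float64(0.20748115206627302), np.float64(0.024723182661214708)] [np.float64(-22.72641730469743), np.float64(-111.19689462340057), np.float64(157.38206170365356), np.float64(68.72150020487629)]
handle [[0.4398 0.1689]]
door top [[0.6911 0.1453]
 [0.6862 0.1331]
 [0.438  0.2313]
 [0.4416 0.2471]]
((0.6227361559867859, 0.32171863317489624), (0.4170161187648773, 0.28406402468681335), 68.07392883300781)
291 ((0.5871614813804626, 0.03978545591235161), (0.07317154854536057, 0.06081971153616905), 60.895809173583984)
```

The top-view sizes match the given ones: cassette 73x56, bar 207x24, roof 280x296, tray 277x188 at the rim. I'll cross-check with the side camera before moving.

Run:
```python
from h import *
f=load('side0'); im=f['frame'][:,:,::-1]
def crop(im,x,y,w,h,s,n): cv2.imwrite(f'pics/{n}.png',cv2.resize(im[y:y+h,x:x+w],None,fx=s,fy=s,interpolation=cv2.INTER_CUBIC))
crop(im,310,240,60,60,10,'s_cas'); crop(im,245,90,150,110,5,'s_cab')
```

```text
(no output)
```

View pics/s_cas.png

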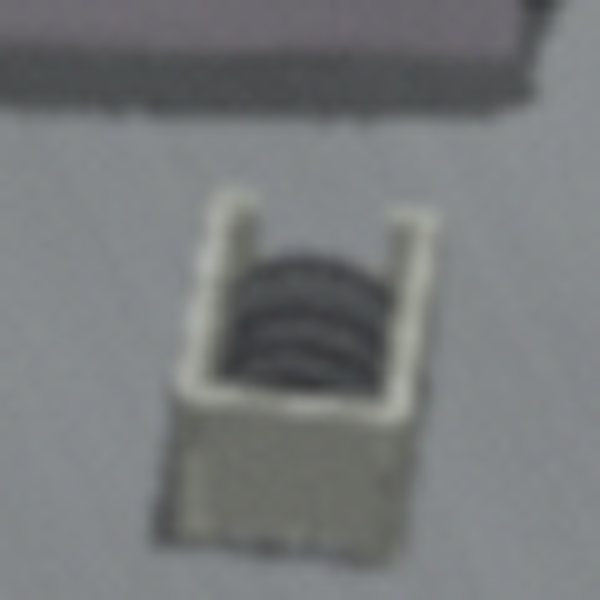

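View pics/s_cab.png

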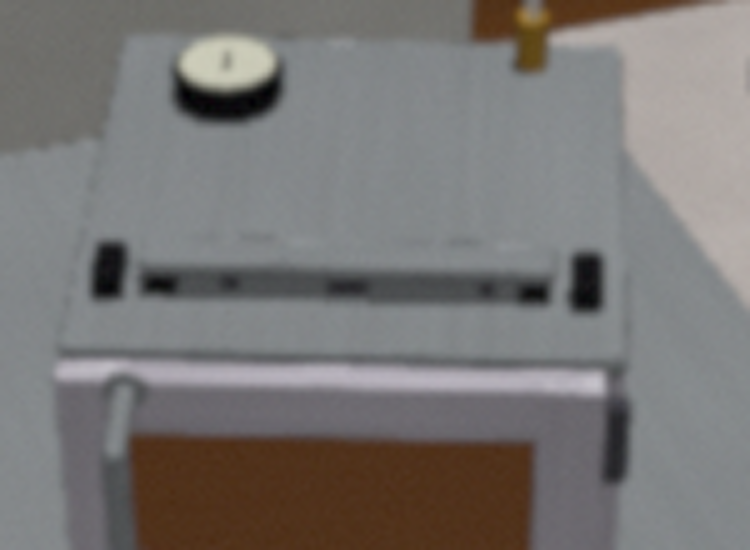

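Request:
carry_out --pt "0.032 -0.029 0" --pt "0.032 -0.029 0" --pt "0.032 -0.029 0" --pt "0.032 -0.029 0" --pt "0.032 -0.029 0" --pt "0.032 -0.029 0" --pt "0.032 -0.029 0" --pt "0.032 -0.029 0" --pt "0.032 -0.029 0" --pt "0.032 -0.029 0" --pt "0.032 -0.029 0" --pt "0.032 -0.029 0" --pt "0.032 -0.029 0" --pt "0.032 -0.029 0" --pt "0.032 -0.029 0" --pt "0.032 -0.029 0" --turn '[0,0,0,0,0,0,0,0,0,0,0,0,0,0,0,0]' --hand '[0,0,0,0,0,0,0,0,0,0,0,0,0,0,0,0]'

```text
clock: 1.7
tool_pos: [0.5511, -0.0191, 0.2339]
tool_rot: [-179.7, 0.5, 15.3]
contact_force: [-0.4, -0.3, -0.6]
finger_gap: 1.004
```

The side crop shows the cassette's top corners at crop (235,188), (435,212), (408,412) and (180,390). The bar's top runs from about (140,255) to (553,275).

Run:
```python
from h import *
f=load('side0')
np.set_printoptions(suppress=True,precision=4)
def q(pts,ox,oy,s,z): return np.array([atz(f,ox+(a+.5)/s-.5,oy+(b+.5)/s-.5,z)[:2] for a,b in pts])
c=q([(222,190),(436,212),(408,412),(180,390)],310,240,10,.056)
print('cas',c,c.mean(0),[np.linalg.norm(c[i]-c[i-1]) for i in range(4)],[np.degrees(np.arctan2(*(c[i]-c[i-1])[::-1])) for i in range(4)])
b=q([(140,265),(553,276),(556,250),(143,242)],245,90,5,.312); print('bar',b,b.mean(0),np.linalg.norm(b[1]-b[0]))
h=q([(123,380)],245,90,5,.285);print('handle top bar outer end',h)
```

```text
cas [[ 0.5826  0.0819]
 [ 0.6316  0.0558]
 [ 0.599  -0.0066]
 [ 0.5483  0.0196]] [0.5903 0.0377] [np.float64(0.07112534886787567), np.float64(0.055486841331474204), np.float64(0.07034774405511296), np.float64(0.05709782848105642)] [np.float64(61.141980715307774), np.float64(-28.041335639216232), np.float64(-117.55918074595812), np.float64(152.73423794765372)]
bar [[0.4948 0.2724]
 [0.6833 0.1942]
 [0.6932 0.2147]
 [0.5019 0.2914]] [0.5933 0.2432] 0.20405275902514197
handle top bar outer end [[0.4691 0.2194]]
```

Request:
carry_out --pt "0.025 -0.022 0" --pt "0.025 -0.022 0" --pt "0 0 0.02" --pt "0 0 0.02" --pt "0 0 0.01" --pt "0 0 0" --pt "0 0 0" --turn '[-7.5,-7.5,-7.5,-7.5,-7.5,-7.5,0]' --hand '[0,0,0,0,0,0,0]'

```text
clock: 2.4
tool_pos: [0.5844, 0.0526, 0.1791]
tool_rot: [-179.1, -0.2, 62.8]
contact_force: [-0.7, -0.3, 0.3]
finger_gap: 0.998
```

Request:
carry_out --pt "-0.011 0.011 0.02" --pt "0 0 0.03" --pt "0 0 0.03" --pt "0 0 0.01" --pt "0 0 0" --turn '[1,0,0,0,0]' --hand '[0,0,0,0,0]'

```text
clock: 2.9
tool_pos: [0.5894, 0.0374, 0.0874]
tool_rot: [-179.2, -0.2, 60.9]
contact_force: [-0.3, 0.3, -0.6]
finger_gap: 1.002
```

Run:
```python
from h import *
for n in('side','top'): f=grab(n,n+'1')
s=cv2.imread('pics/side1.png')[200:320,270:420];t=cv2.imread('pics/top1.png')[170:290,250:400]
cv2.imwrite('pics/m1.png',np.hstack([cv2.resize(s,(400,320)),cv2.resize(t,(400,320))]))
print({k:robot.sense()[k].round(4) for k in('tool_pos','tool_rot','contact_force')})
```

```text
{'tool_pos': array([0.5905, 0.0375, 0.089 ]), 'tool_rot': array([-179.3624,   -0.264 ,   60.8983]), 'contact_force': array([-0.146 ,  0.2693,  0.7219])}
```

View pics/m1.png

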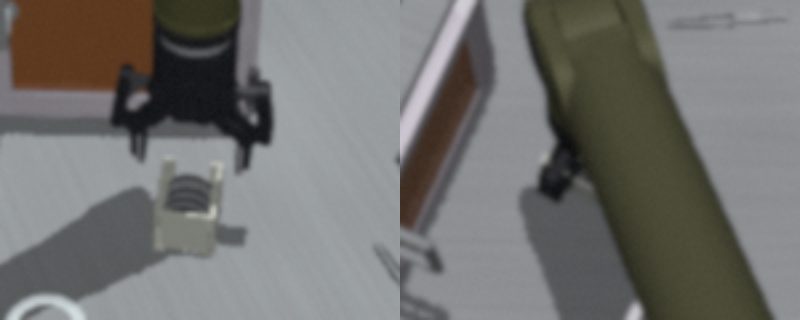

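The side view shows both fingers straddling the cassette, with its walls at crop columns 165–222 and the fingers at 140 and 245. So the jaws are centred, and I'll go down and grip.

Request:
carry_out --pt "0 0 0.02" --pt "0 0 0.02" --pt "0 0 0.014" --pt "0 0 0.005" --pt "0 0 0" --turn '[0,0,0,0,0]' --hand '[0,0,0,0,0]' --grip_force 25

```text
clock: 3.5
tool_pos: [0.5967, 0.0389, 0.0366]
tool_rot: [179.9, -0.6, 60.7]
contact_force: [-0.5, -0.3, -1.1]
finger_gap: 1.0
```

Request:
carry_out --pt "0 0 0" --pt "0 0 0" --pt "0 0 0" --pt "0 0 0" --pt "0 0 0" --pt "0 0 0" --turn '[0,0,0,0,0,0]' --hand '[0.2,0.3,0.4,0.5,0.6,0.6]' --grip_force 25

```text
clock: 4.1
tool_pos: [0.5982, 0.0393, 0.0394]
tool_rot: [179.7, -0.7, 60.7]
contact_force: [-0.1, -0.4, -1.1]
finger_gap: 0.672
```

Request:
carry_out --pt "0 0 0" --pt "0 0 -0.01" --pt "0 0 -0.02" --pt "0 0 -0.03" --pt "0 0 -0.03" --pt "0 0 -0.02" --turn '[0,0,0,0,0,0]' --hand '[0.7,0.7,0.7,0.7,0.7,0.7]' --grip_force 30

```text
clock: 4.7
tool_pos: [0.5942, 0.0379, 0.1511]
tool_rot: [-179.8, -0.5, 60.8]
contact_force: [0.9, 0.0, -1.3]
finger_gap: 0.672
```

Run:
```python
from h import *
for n in('side',): f=grab(n,n+'2')
s=cv2.imread('pics/side2.png')[160:320,250:450]
cv2.imwrite('pics/m2.png',cv2.resize(s,None,fx=3,fy=3))
print({k:np.round(robot.sense()[k],4) for k in('tool_pos','tool_rot','contact_force','finger_gap')})
```

```text
{'tool_pos': array([0.5961, 0.0383, 0.1544]), 'tool_rot': array([179.895 ,  -0.6474,  60.7587]), 'contact_force': array([2.0442, 0.2956, 0.1663]), 'finger_gap': np.float64(0.6737)}
```

View pics/m2.png

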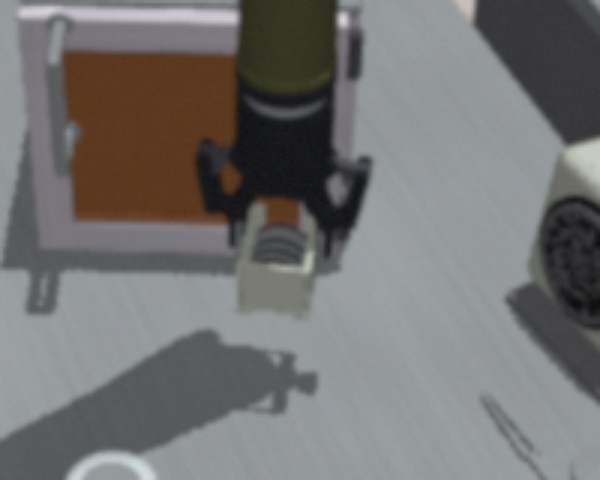

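The cassette is lifted, upright and level between the pads at crop (278,265). Next I'll carry it over the tray.

Request:
carry_out --pt "-0.01 0.002 0" --pt "-0.02 0.004 0" --pt "-0.028 0.005 0" --pt "-0.03 0.005 0" --pt "-0.03 0.005 0" --pt "-0.03 0.005 0" --pt "-0.03 0.005 0" --pt "-0.03 0.005 0" --pt "-0.03 0.005 0" --pt "-0.03 0.005 0" --pt "-0.03 0.005 0" --pt "-0.025 0.005 0" --pt "-0.015 0.004 0" --pt "-0.005 0.001 0" --pt "0 0 0" --turn '[0,0,0,0,0,0,0,0,0,0,-3,-3,-3,-3,0]' --hand '[0.7,0.7,0.7,0.7,0.7,0.7,0.7,0.7,0.7,0.7,0.7,0.7,0.7,0.7,0.7]'

```text
clock: 6.25
tool_pos: [0.4646, -0.3121, 0.137]
tool_rot: [-179.0, -0.6, 72.9]
contact_force: [-0.3, -0.5, -1.7]
finger_gap: 0.671
```

Request:
carry_out --pt "0.013 0.006 0.01" --pt "0.013 0.006 0.015" --pt "0 0 0.015" --pt "0 0 0.01" --pt "0 0 0" --turn '[0,0,0,0,0]' --hand '[0.7,0.7,0.7,0.7,0.7]'

```text
clock: 6.75
tool_pos: [0.4794, -0.2898, 0.0819]
tool_rot: [-178.7, -0.6, 72.5]
contact_force: [-0.6, -0.7, -2.6]
finger_gap: 0.668
```

Run:
```python
from h import *
for n in('side',): f=grab(n,n+'3')
s=cv2.imread('pics/side3.png')[300:480,240:460]
cv2.imwrite('pics/m3.png',cv2.resize(s,None,fx=3,fy=3))
print({k:np.round(robot.sense()[k],4) for k in('tool_pos','tool_rot','contact_force','finger_gap')})
```

```text
{'tool_pos': array([ 0.4796, -0.2902,  0.0826]), 'tool_rot': array([-178.7582,   -0.5786,   72.4593]), 'contact_force': array([-0.6654, -0.2818, -1.3092]), 'finger_gap': np.float64(0.6734)}
```

View pics/m3.png

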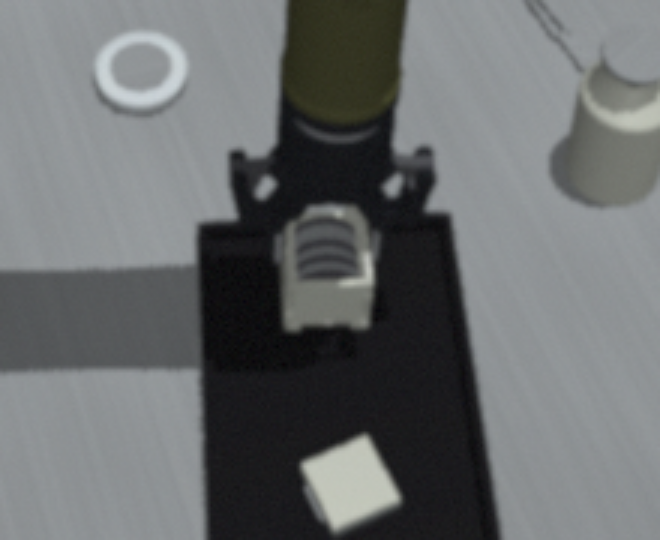

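The cassette is over the free half, centred across the tray and clear of the chip box at crop (350,483). I'll go down slowly.

Request:
carry_out --pt "0 0 0.01" --pt "0 0 0.012" --pt "0 0 0.008" --pt "0 0 0.003" --pt "0 0 0" --turn '[0,0,0,0,0]' --hand '[0.7,0.7,0.7,0.7,0.7]'

```text
clock: 7.3
tool_pos: [0.4787, -0.2917, 0.0477]
tool_rot: [-178.8, -0.5, 72.3]
contact_force: [-0.4, -0.4, -2.5]
finger_gap: 0.673
```

Request:
carry_out --pt "0 0 0.003" --pt "0 0 0.002" --turn '[0,0]' --hand '[0.7,0.7]'

```text
clock: 7.5
tool_pos: [0.4791, -0.2918, 0.0429]
tool_rot: [-178.9, -0.5, 72.3]
contact_force: [0.1, 0.1, -2.1]
finger_gap: 0.672
```

Request:
carry_out --pt "0 0 0.002" --pt "0 0 0.001" --turn '[0,0]' --hand '[0.7,0.7]'

```text
clock: 7.7
tool_pos: [0.4793, -0.292, 0.0423]
tool_rot: [-178.9, -0.4, 72.3]
contact_force: [-3.5, 2.4, 4.8]
finger_gap: 0.675
```

Contact is felt (z force −2 → +5 N) at the expected height of 0.042, so I'll open gently. "Pads swing back" as they open, so I keep the tool still.

Request:
carry_out --pt "0 0 0" --pt "0 0 0" --pt "0 0 0" --pt "0 0 0" --pt "0 0 0" --turn '[0,0,0,0,0]' --hand '[0.3,0.25,0.15,0.05,0]'

```text
clock: 8.2
tool_pos: [0.4807, -0.2927, 0.0436]
tool_rot: [-179.1, -0.3, 72.3]
contact_force: [-0.1, -0.3, 0.5]
finger_gap: 0.995
```

Run:
```python
from h import *
for n in('side',): f=grab(n,n+'4')
s=cv2.imread('pics/side4.png')[300:480,240:460]
cv2.imwrite('pics/m4.png',cv2.resize(s,None,fx=3,fy=3))
print({k:np.round(robot.sense()[k],4) for k in('tool_pos','tool_rot','contact_force','finger_gap')})
```

```text
{'tool_pos': array([ 0.4807, -0.2927,  0.0436]), 'tool_rot': array([-179.0725,   -0.3423,   72.3148]), 'contact_force': array([-0.5095,  0.7463,  0.3104]), 'finger_gap': np.float64(0.9982)}
```

View pics/m4.png

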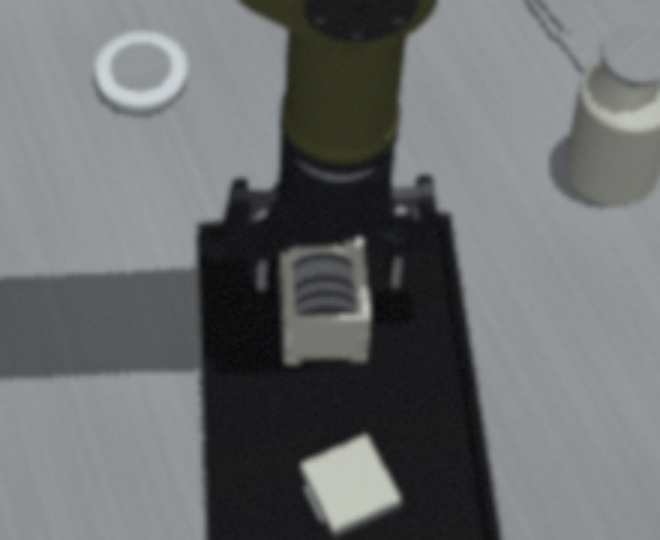

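The cassette stands upright on the tray with both pads clear of it. Now I'll rise straight up, then go over to the bar with the jaws shut.

Request:
carry_out --pt "0 0 -0.01" --pt "0 0 -0.025" --pt "0 0 -0.035" --pt "0 0 -0.04" --pt "0 0 -0.04" --pt "0 0 -0.04" --pt "0 0 -0.04" --pt "0 0 -0.04" --pt "0 0 -0.04" --pt "0 0 -0.02" --pt "0 0 0" --turn '[0,0,0,0,0,0,0,0,0,0,0]' --hand '[0,0,0,0,0,0.3,0.6,0.9,1,1,1]'

```text
clock: 9.35
tool_pos: [0.4845, -0.2937, 0.3933]
tool_rot: [-179.2, -0.3, 72.5]
contact_force: [-0.2, -0.0, -0.3]
finger_gap: -0.0
```

Request:
carry_out --pt "0.01 -0.001 0" --pt "0.02 -0.002 0" --pt "0.03 -0.003 0" --pt "0.035 -0.004 0" --pt "0.035 -0.004 0" --pt "0.035 -0.004 0" --pt "0.035 -0.004 0" --pt "0.035 -0.004 0" --pt "0.035 -0.004 0" --pt "0.035 -0.004 0" --pt "0.035 -0.004 0" --pt "0.035 -0.004 0" --pt "0.035 -0.004 0" --pt "0.035 -0.004 0" --pt "0.02 -0.002 0" --pt "0 0 0" --turn '[0,0,0,0,0,0,0,0,0,0,0,0,0,0,0,0]' --hand '[1,1,1,1,1,1,1,1,1,1,1,1,1,1,1,1]'

```text
clock: 10.95
tool_pos: [0.5553, 0.2116, 0.3734]
tool_rot: [-177.0, -0.0, 73.9]
contact_force: [-1.0, -0.8, -0.4]
finger_gap: 0.001
```

Request:
carry_out --pt "0.015 0.009 0" --pt "0.016 0.009 0" --pt "0.01 0.006 0" --pt "0 0 0" --pt "0 0 0" --turn '[0,0,0,4,2]' --hand '[1,1,1,1,1]'

```text
clock: 11.45
tool_pos: [0.5842, 0.2471, 0.3665]
tool_rot: [-176.6, 0.9, 68.1]
contact_force: [-0.6, -0.7, 0.6]
finger_gap: -0.005
```

Run:
```python
from h import *
print({k:np.round(robot.sense()[k],4) for k in('tool_pos','tool_rot','contact_force','finger_gap')})
for n in('side','top'): f=grab(n,n+'5')
s=cv2.imread('pics/side5.png')[50:200,230:430]
t=cv2.imread('pics/top5.png')[90:240,160:360]
cv2.imwrite('pics/m5.png',np.hstack([cv2.resize(s,(400,300)),cv2.resize(t,(400,300))]))
```

```text
{'tool_pos': array([0.5842, 0.2471, 0.3665]), 'tool_rot': array([-176.5774,    0.8925,   68.1027]), 'contact_force': array([-0.6458, -0.7103,  0.5677]), 'finger_gap': np.float64(-0.0053)}
```

View pics/m5.png

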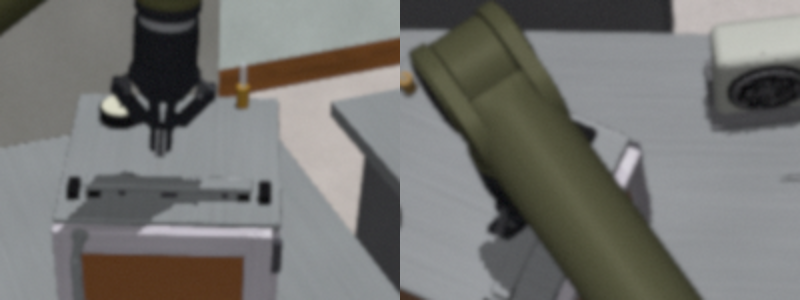

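```bash
cat >> h.py <<'E'
from scipy.spatial.transform import Rotation as Ro
def pose():
    s=robot.sense(); return np.array(s['tool_pos']),Ro.from_euler('xyz',s['tool_rot'],degrees=True).as_matrix()
def proj(f,p):
    R=cv2.Rodrigues(f['rvec'])[0]; c=R@np.asarray(p)+f['tvec'].ravel(); s=c[:2]/c[2]; s=s*(1+float(f['k1'])*(s@s)); K=f['intrinsics']
    return np.array([K[0,0]*s[0]+K[0,2],K[1,1]*s[1]+K[1,2]])
def delta(p,off=(0,0,0)):
    t,R=pose(); return R.T@(np.array(p)-(t+R@np.array(off)))
E
python3 - <<'E'
from h import *
np.set_printoptions(suppress=True,precision=4)
f=load('side5');t,R=pose(); tip=t+R@[0,0,.011]; print('tip',tip,'px',proj(f,tip), 'crop12',(proj(f,tip)-[290,100])*12)
print('bar mid px',proj(f,[.593,.2465,.312]))
im=cv2.imread('pics/side5.png')[100:150,290:350]; cv2.imwrite('pics/m6.png',cv2.resize(im,None,fx=12,fy=12,interpolation=cv2.INTER_CUBIC))
print(delta([.593,.2465,.312],(0,0,.011)))
E
```

```text
tip [0.5835 0.2469 0.3556] px [309.6012 126.1296] crop12 [235.2139 313.5553]
bar mid px [313.5518 140.5431]
[0.0039 0.0115 0.043 ]
```

View pics/m6.png

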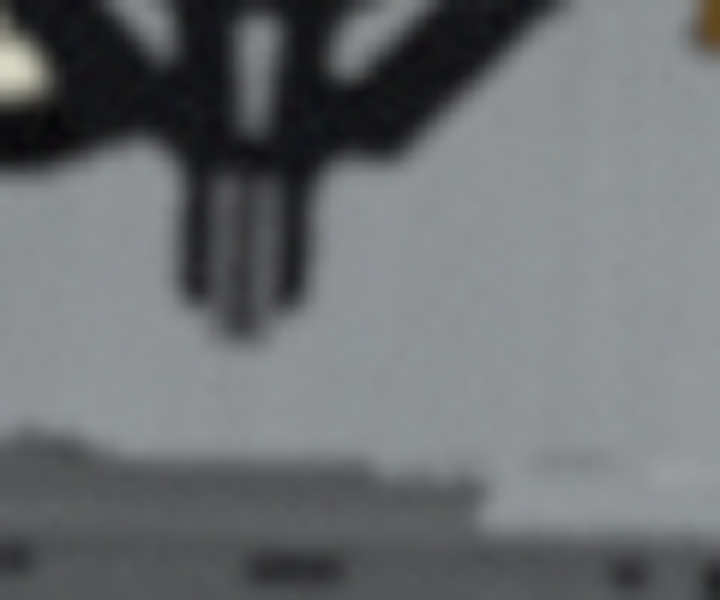

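The tip is seen at crop (240,325) against a predicted (235,314), about 1 px off, so camera and arm agree. The bar's middle slot at px (314.4,147) also fits the computed middle.

Request:
carry_out --pt "0.002 0.006 0" --pt "0.002 0.006 0" --pt "0 0 0.01" --pt "0 0 0.01" --pt "0 0 0" --turn '[0,0,0,0,0]' --hand '[1,1,1,1,1]'

```text
clock: 12.05
tool_pos: [0.5957, 0.2446, 0.3429]
tool_rot: [-176.6, 1.0, 68.3]
contact_force: [0.1, -0.4, 0.7]
finger_gap: 0.002
```

Run:
```python
from h import *
np.set_printoptions(suppress=True,precision=4)
print(pose()[0],robot.sense()['tool_rot'],delta([.594,.2462,.312],(0,0,.011)))
```

```text
[0.5957 0.2446 0.3429] [-176.5562    1.0407   68.2633] [ 0.0014 -0.0003  0.02  ]
```

Request:
carry_out --pt "0.001 0 0.006" --pt "0.001 0 0.006" --pt "0 0 0.003" --pt "0 0 0.002" --turn '[0,0,0,0]' --hand '[1,1,1,1]'

```text
clock: 12.45
tool_pos: [0.5949, 0.2466, 0.3242]
tool_rot: [-176.5, 1.1, 68.3]
contact_force: [-0.3, 0.1, -0.2]
finger_gap: -0.001
```

Run:
```python
from h import *
np.set_printoptions(suppress=True,precision=4)
print(pose()[0],robot.sense()['contact_force'],delta([.594,.2462,.312],(0,0,.011)))
```

```text
[0.5949 0.2466 0.3242] [-0.3004  0.1017 -0.1988] [-0.0005  0.      0.0012]
```

Request:
carry_out --pt "0 0 0.003" --pt "0 0 0.003" --pt "0 0 0.003" --pt "0 0 0.003" --turn '[0,0,0,0]' --hand '[1,1,1,1]'

```text
clock: 12.85
tool_pos: [0.5949, 0.2467, 0.3152]
tool_rot: [-176.8, 0.9, 68.2]
contact_force: [-2.9, -2.8, 16.2]
finger_gap: -0.004
```

The tip stands at 0.304, exactly 8 mm down, and the force is 16 N, so the bar is on its stops. I'll look at it before releasing.

Run:
```python
from h import *
for n in('side',): f=grab(n,n+'6')
s=cv2.imread('pics/side6.png')[90:250,230:430]
cv2.imwrite('pics/m7.png',cv2.resize(s,None,fx=4,fy=3.7))
print({k:np.round(robot.sense()[k],4) for k in('tool_pos','tool_rot','contact_force','finger_gap')})
```

```text
{'tool_pos': array([0.5949, 0.2467, 0.3154]), 'tool_rot': array([-176.7849,    0.9272,   68.235 ]), 'contact_force': array([-1.3496, -2.4096,  7.368 ]), 'finger_gap': np.float64(-0.001)}
```

View pics/m7.png

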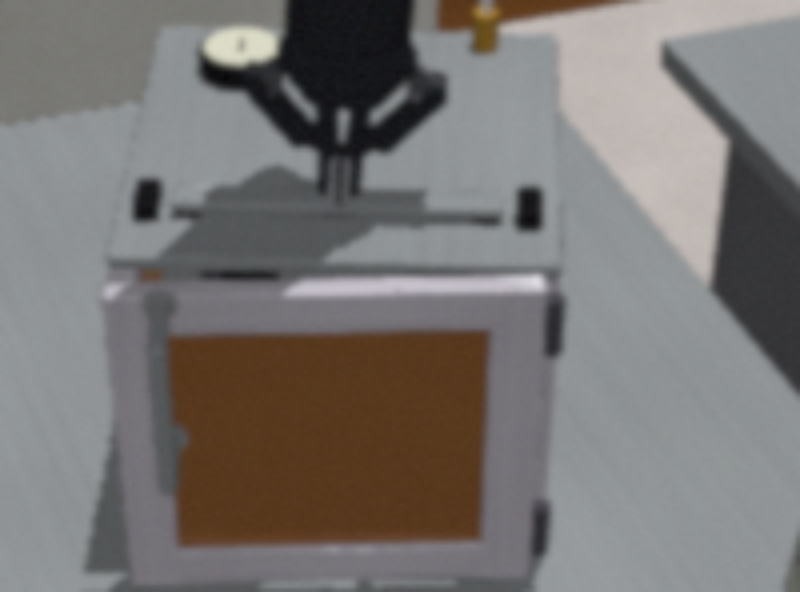

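The door is ajar (gap at crop (240,275)) and the bar lies level and down. Next I'll lift and locate the handle.

Request:
carry_out --pt "0 0 -0.005" --pt "0 0 -0.015" --pt "0 0 -0.02" --pt "0 0 -0.02" --pt "-0.03 0.02 -0.01" --pt "-0.04 0.01 0" --pt "-0.04 0 0" --pt "-0.04 0 0" --pt "-0.02 0 0" --pt "0 0 0" --turn '[0,0,0,0,0,0,0,0,0,0]' --hand '[1,1,1,1,0.6,0.5,0.5,0.5,0.5,0.5]'

```text
clock: 13.9
tool_pos: [0.5625, 0.0736, 0.385]
tool_rot: [-176.5, 0.9, 68.5]
contact_force: [0.1, -0.1, -0.4]
finger_gap: 0.502
```

Run:
```python
from h import *
for n in('side','top'): f=grab(n,n+'7')
s=cv2.imread('pics/side7.png')[90:250,230:430]
t=cv2.imread('pics/top7.png')[120:300,180:380]
cv2.imwrite('pics/m8.png',cv2.resize(s,None,fx=4,fy=3.7))
cv2.imwrite('pics/m9.png',cv2.resize(t,None,fx=3.3,fy=3.3))
print({k:np.round(robot.sense()[k],4) for k in('tool_pos','tool_rot','contact_force','finger_gap')})
```

```text
{'tool_pos': array([0.5627, 0.0769, 0.3849]), 'tool_rot': array([-176.4256,    0.7395,   68.7938]), 'contact_force': array([-0.1351,  0.8948, -0.1162]), 'finger_gap': np.float64(0.4984)}
```

View pics/m8.png

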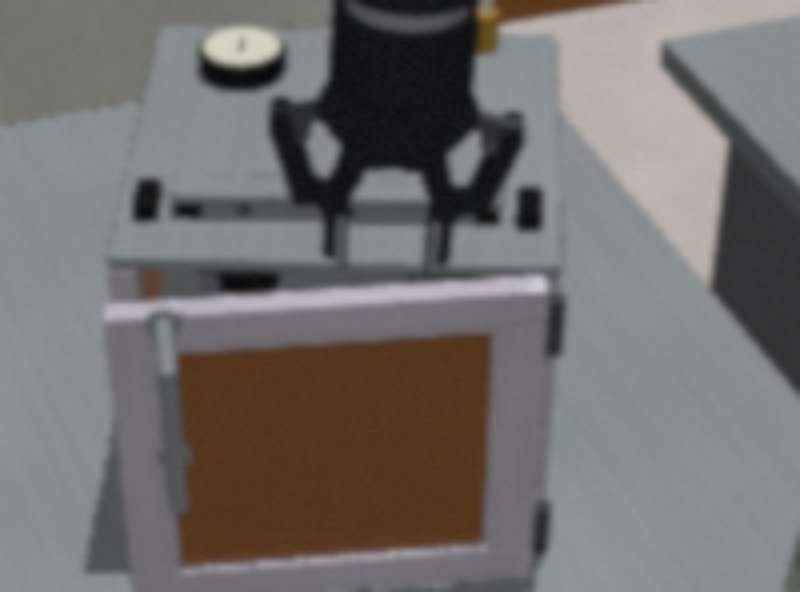

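View pics/m9.png

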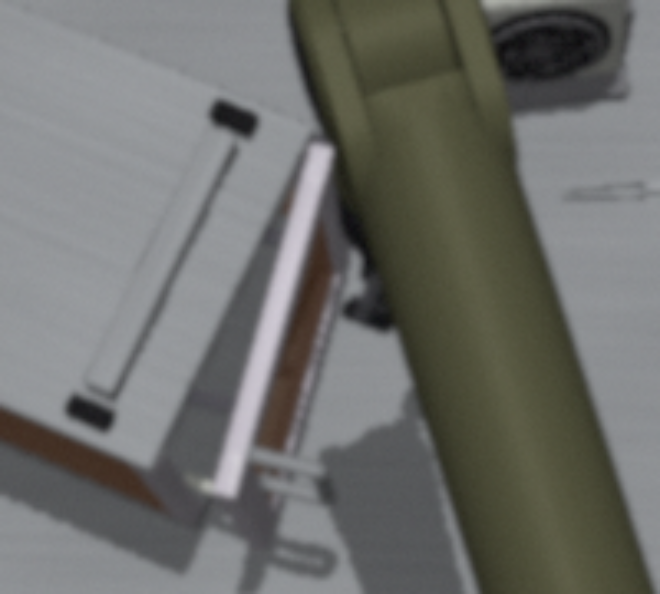

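The door has swung ajar and the bar is back up. In the top crop, the door's top edge runs from (335,147) to (240,498) and the handle's upper level bar from (255,458) to (325,478).

Run:
```python
from h import *
np.set_printoptions(suppress=True,precision=4)
f=load('top7')
im=f['frame'][245:280,240:290,::-1]; cv2.imwrite('pics/m10.png',cv2.resize(im,None,fx=14,fy=14,interpolation=cv2.INTER_CUBIC))
def q(pts,ox,oy,s,z): return np.array([atz(f,ox+(a+.5)/s-.5,oy+(b+.5)/s-.5,z)[:2] for a,b in pts])
d=q([(311,140),(335,147),(240,498),(214,490)],180,120,3.3,.285); print(d,np.linalg.norm(d[1]-d[2]))
a=[np.degrees(np.arctan2(*(d[i]-d[j])[::-1])) for i,j in((2,1),(3,0))];print(a)
th=np.radians(np.mean(a)-157.4);print('theta',th)
y=np.array([np.cos(np.radians(np.mean(a))),np.sin(np.radians(np.mean(a)))]); x=np.array([y[1],-y[0]])  # door x (into cabinet)
print('door x',x)
# shut: hinge guess from cab
for name,hp in (('outercorner',(d[1]+0*y)),):
    print('handle from outer corner', hp+.235*y-.052*x)
mid=(d[2]-.035*y-.052*x); print('handle from free edge',mid)
c=np.array([.6276,.3364]); cx=np.array([np.cos(np.radians(67.4)),np.sin(np.radians(67.4))]); cy=np.array([-cx[1],cx[0]])
for px in(-.150,-.168): print('hinge cand', c+px*cx-.135*cy)
```

```text
[[0.6933 0.1497]
 [0.6883 0.1319]
 [0.4266 0.1895]
 [0.4319 0.2081]] 0.2679011478516119
[np.float64(167.59938285677416), np.float64(167.4165779867637)]
theta 0.17641753908699292
door x [0.2163 0.9763]
handle from outer corner [0.4476 0.132 ]
handle from free edge [0.4496 0.1311]
hinge cand [0.6946 0.146 ]
hinge cand [0.6877 0.1294]
```

View pics/m10.png

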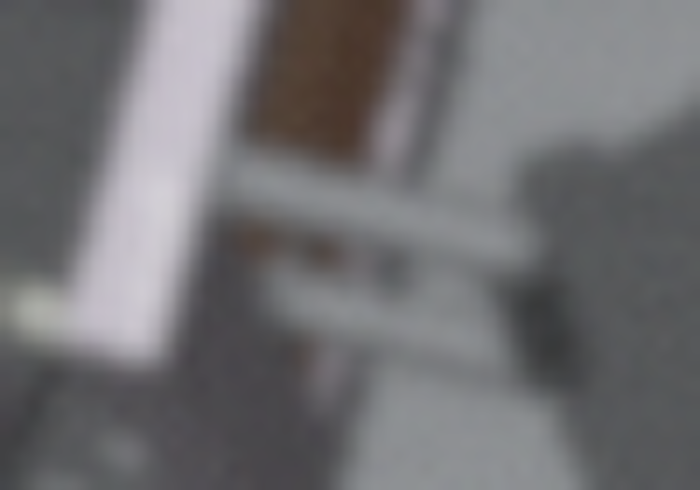

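Run:
```python
from h import *
np.set_printoptions(suppress=True,precision=4)
f=load('top7')
for a,b in((545,248),(515,240),(235,180)): print(atz(f,240+(a+.5)/14-.5,245+(b+.5)/14-.5,.285)[:2])
for p in ([.4485,.1315,.285],): print((proj(f,p)-[240,245])*14)
g=load('side7'); print(proj(g,[.4485,.1315,.279]), ((proj(g,[.4485,.1315,.279])-[230,90])*[4,3.7]))
print(delta([.4485,.1315,.33]))
```

```text
[0.4476 0.1295]
[0.4489 0.1346]
[0.458  0.1816]
[526.8721 236.1248]
[271.2625 190.665 ] [165.0501 372.4603]
[ 0.0103 -0.1226  0.0625]
```

Run:
```python
from h import *
np.set_printoptions(suppress=True,precision=4)
g=load('side7');f=load('top7')
for n,p in dict(outer_hinge=[.6883,.1319,.285],outer_free=[.4266,.1895,.285],inner_free=[.4319,.2081,.285],inner_hinge=[.6933,.1497,.285]).items(): print(n,proj(g,p),(proj(g,p)-[230,90])*[4,3.7],proj(f,p))
P=cloud(g)
for a,b in((120,315),(163,318),(165,330),(540,285)): print(a,b,P[int(90+b/3.7),int(230+a/4)])
p2=cloud(f)
for a,b in((225,480),(300,470),(275,462),(325,150)): print('top',a,b,p2[int(120+b/3.3),int(180+a/3.3)])
for n in('side','top'): grab(n,n+'8')
s=cv2.imread('pics/side8.png')[90:250,230:430]
t=cv2.imread('pics/top8.png')[120:300,180:380]
cv2.imwrite('pics/m11.png',np.hstack([cv2.resize(s,(400,320)),cv2.resize(t,(400,360))[:320]]))
```

```text
outer_hinge [366.3874 167.5277] [545.5497 286.8524] [281.1773 164.1904]
outer_free [255.4669 176.2721] [101.8677 319.2068] [252.3592 270.5736]
inner_free [255.5861 171.3779] [102.3445 301.0983] [244.485  268.1429]
inner_hinge [365.4482 163.0055] [541.7928 270.1202] [273.8976 162.0907]
120 315 [0.438  0.1905 0.2851]
163 318 [0.4611 0.1849 0.2832]
165 330 [0.4587 0.168  0.2841]
540 285 [0.6871 0.1376 0.2829]
top 225 480 [0.4385 0.1996 0.2905]
top 300 470 [0.4481 0.1494 0.2834]
top 275 462 [0.4527 0.166  0.2823]
top 325 150 [0.6862 0.1395 0.2848]
```

View pics/m11.png

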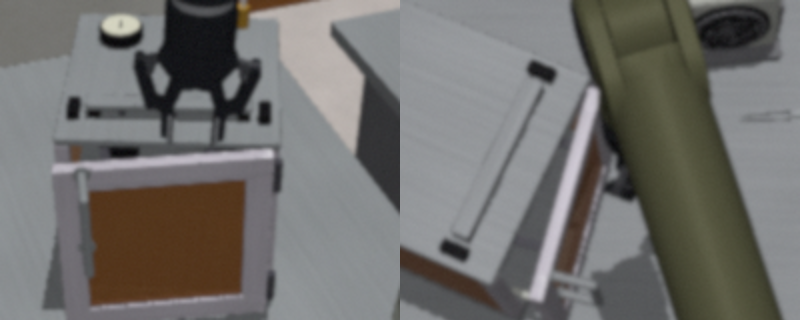

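The two views agree: in the side view the light segment from (163,318) to (165,372) is the foreshortened level bar. The handle axis is at about (0.448, 0.133) and the door is at 0.176 rad.

Request:
carry_out --pt "0.002 -0.02 0.005" --pt "0.002 -0.03 0.005" --pt "0.002 -0.03 0.01" --pt "0.002 -0.025 0.01" --pt "0.001 -0.012 0.005" --pt "0 0 0" --pt "0 0 0" --turn '[0,0,0,0,-4.5,-4,0]' --hand '[0.5,0.5,0.5,0.5,0.5,0.5,0.5]'

```text
clock: 14.8
tool_pos: [0.4493, 0.1463, 0.3548]
tool_rot: [-176.1, -0.3, 79.3]
contact_force: [0.4, -0.3, -1.1]
finger_gap: 0.497
```

Run:
```python
from h import *
np.set_printoptions(suppress=True,precision=4)
print(pose()[0],robot.sense()['tool_rot'],delta([.448,.133,.254]))
```

```text
[0.4493 0.1463 0.3548] [-176.1288   -0.3142   79.2533] [-0.0138  0.008   0.1004]
```

Request:
carry_out --pt "-0.007 0.003 0.01" --pt "-0.006 0.002 0.02" --pt "0 0 0.01" --pt "0 0 0" --turn '[1,1,0,0]' --hand '[0.5,0.5,0.5,0.5]'

```text
clock: 15.2
tool_pos: [0.4494, 0.1353, 0.3119]
tool_rot: [-176.1, -0.3, 77.2]
contact_force: [0.5, -0.2, -0.6]
finger_gap: 0.499
```

Run:
```python
from h import *
np.set_printoptions(suppress=True,precision=4)
print(pose()[0],robot.sense()['tool_rot'],delta([.448,.133,.254]))
for n in('side','top'): grab(n,n+'9')
s=cv2.imread('pics/side9.png')[130:230,230:330]
t=cv2.imread('pics/top9.png')[220:300,210:310]
cv2.imwrite('pics/m12.png',np.hstack([cv2.resize(s,(400,400)),cv2.resize(t,(400,320))[:320] if 0 else cv2.copyMakeBorder(cv2.resize(t,(400,320)),0,80,0,0,0)]))
```

```text
[0.4494 0.1353 0.3119] [-176.0685   -0.2993   77.1885] [-0.0029  0.0031  0.0578]
```

View pics/m12.png

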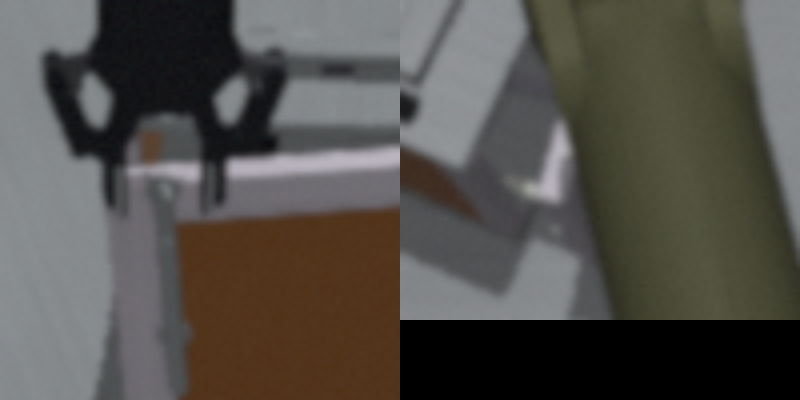

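In the side view the two fingertips at crop columns 115 and 212 straddle the handle at about 167. I'll go down and pinch it.

Request:
carry_out --pt "-0.002 0.002 0.015" --pt "-0.001 0.001 0.018" --pt "0 0 0.015" --pt "0 0 0.004" --pt "0 0 0" --turn '[0,0,0,0,0]' --hand '[0.5,0.5,0.5,0.5,0.5]'

```text
clock: 15.8
tool_pos: [0.4508, 0.1331, 0.2591]
tool_rot: [-176.3, -0.5, 77.2]
contact_force: [0.2, -0.6, -0.4]
finger_gap: 0.5
```

Run:
```python
from h import *
np.set_printoptions(suppress=True,precision=4)
print(pose()[0],robot.sense()['tool_rot'],robot.sense()['contact_force'],delta([.448,.133,.254]))
```

```text
[0.4508 0.1331 0.2591] [-176.3431   -0.4528   77.1784] [ 0.1525 -0.648  -0.3512] [-0.0007 -0.0024  0.0052]
```

Request:
carry_out --pt "0 -0.002 0.005" --pt "0 0 0" --pt "0 0 0" --pt "0 0 0" --pt "0 0 0" --pt "0 0 0" --pt "0 0 0" --turn '[0,0,0,0,0,0,0]' --hand '[0.6,0.7,0.8,0.85,0.9,0.9,0.9]' --grip_force 20

```text
clock: 16.5
tool_pos: [0.4486, 0.134, 0.2551]
tool_rot: [-176.5, -0.4, 77.3]
contact_force: [-1.7, 0.4, -1.3]
finger_gap: 0.149
```

The handle is pinched (opening 12.7 mm against the 12 mm bar). Before the swing I'll check what else stands in its way.

Run:
```python
from h import *
np.set_printoptions(suppress=True,precision=3)
P=cloud(load('top0'))
for n,(u0,u1,v0,v1) in dict(fan=(305,380,85,160),bottle=(405,445,155,200),dish=(330,365,275,310)).items():
    q=P[v0:v1,u0:u1].reshape(-1,3); q=q[q[:,2]>.012]; print(n,q.min(0),q.max(0))
h=np.array([.687,.132])
for th in (0,10.1,45,90,95,100):
    a=np.radians(157.4+th); y=np.array([np.cos(a),np.sin(a)]); x=np.array([y[1],-y[0]]); print(th,h+.235*y-.052*x, 'yaw',157.4+th-90,'tip',h+.27*y)
```

```text
fan [ 0.182 -0.127  0.012] [0.926 0.062 1.706]
bottle [ 0.182 -0.317  0.012] [0.825 0.029 1.706]
dish [ 0.182 -0.083  0.012] [0.457 0.029 1.706]
0 [0.45  0.174] yaw 67.4 tip [0.438 0.236]
10.1 [0.446 0.132] yaw 77.5 tip [0.423 0.19 ]
45 [ 0.49  -0.006] yaw 112.4 tip [0.437 0.029]
90 [ 0.645 -0.105] yaw 157.4 tip [ 0.583 -0.117]
95 [ 0.666 -0.108] yaw 162.4 tip [ 0.605 -0.125]
100 [ 0.686 -0.109] yaw 167.39999999999998 tip [ 0.628 -0.131]
```

Request:
carry_out --pt "-0.008 0.002 0" --pt "-0.016 0.004 0" --pt "-0.016 0.004 0" --pt "-0.016 0.004 0" --turn '[-2,-4,-4,-4]' --hand '[0.9,0.9,0.9,0.9]'

```text
clock: 16.9
tool_pos: [0.4585, 0.078, 0.2551]
tool_rot: [-177.3, -1.3, 92.0]
contact_force: [1.8, 0.5, -2.0]
finger_gap: 0.137
```

Request:
carry_out --pt "-0.016 0.004 0" --pt "-0.016 0.004 0" --pt "-0.016 0.004 0" --pt "-0.016 0.004 0" --pt "-0.016 0.004 0" --turn '[-4,-4,-4,-4,-4]' --hand '[0.9,0.9,0.9,0.9,0.9]'

```text
clock: 17.4
tool_pos: [0.4989, -0.0008, 0.255]
tool_rot: [-178.7, -1.8, 112.7]
contact_force: [1.8, 1.6, 3.0]
finger_gap: 0.136
```

Run:
```python
from h import *
np.set_printoptions(suppress=True,precision=3)
f=load('top0');P=cloud(f);m=f['z_map']>0
for n,(u0,u1,v0,v1) in dict(fan=(305,380,110,160),bottle=(405,445,155,200),dish=(330,365,275,310)).items():
    q=P[v0:v1,u0:u1][m[v0:v1,u0:u1]]; q=q[q[:,2]>.012]; print(n,q.min(0),q.max(0))
h=np.array([.687,.132]); t=pose()[0]; d=t[:2]-h; r=np.linalg.norm(d)
print('r',r,'theta from pos',np.degrees(np.arctan2(d[1],d[0]))%360-157.4-12.5,'theta from yaw',robot.sense()['tool_rot'][2]-67.4)
```

```text
fan [ 0.817 -0.127  0.012] [0.913 0.062 0.19 ]
bottle [ 0.695 -0.317  0.012] [ 0.825 -0.208  0.15 ]
dish [ 0.38  -0.083  0.012] [ 0.457 -0.006  0.029]
r 0.2302611608546897 theta from pos 45.336478248298164 theta from yaw 45.25697034562303
```

Request:
carry_out --pt "-0.016 0.004 0" --pt "-0.016 0.004 0" --pt "-0.016 0.004 0" --pt "-0.016 0.004 0" --pt "-0.016 0.004 0" --pt "-0.016 0.004 0" --turn '[-4,-4,-4,-4,-4,-4]' --hand '[0.9,0.9,0.9,0.9,0.9,0.9]'

```text
clock: 18.0
tool_pos: [0.5793, -0.0683, 0.255]
tool_rot: [179.6, -1.8, 137.5]
contact_force: [1.2, 3.4, 1.8]
finger_gap: 0.137
```

Run:
```python
from h import *
np.set_printoptions(suppress=True,precision=3)
h=np.array([.687,.132]); t=pose()[0]; d=t[:2]-h; r=np.linalg.norm(d)
print('r',r,'theta from pos',np.degrees(np.arctan2(d[1],d[0]))%360-157.4-12.5,'theta from yaw',robot.sense()['tool_rot'][2]-67.4)
f=grab('side','side10');grab('top','top10')
```

```text
r 0.22740615201501518 theta from pos 71.81737406259845 theta from yaw 70.1397880739944
```

View pics/side10.png

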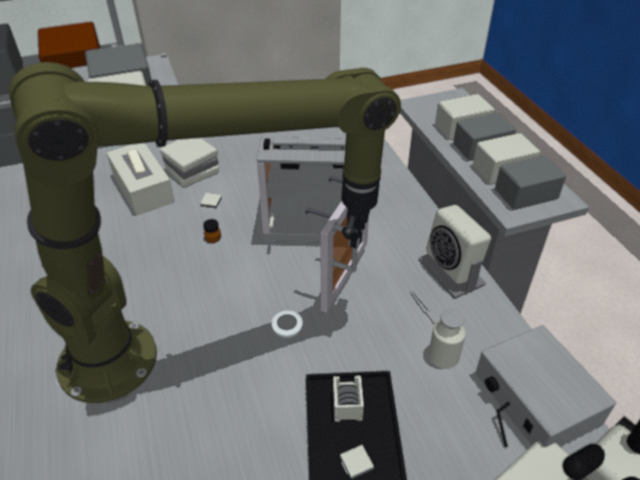

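The door is about 70° open, with the cassette standing in the tray at px (347,395) and the other items undisturbed. I'll continue to about 98°.

Request:
carry_out --pt "-0.016 0.002 0" --pt "-0.016 0.003 0" --pt "-0.016 0.003 0" --pt "-0.016 0.003 0" --pt "-0.016 0.003 0" --pt "-0.014 0.003 0" --pt "-0.008 0.002 0" --turn '[-4,-4,-4,-4,-4,-4,-2]' --hand '[0.9,0.9,0.9,0.9,0.9,0.9,0.9]'

```text
clock: 18.8
tool_pos: [0.6811, -0.0959, 0.2551]
tool_rot: [178.0, -1.3, 164.4]
contact_force: [1.0, 1.4, 1.2]
finger_gap: 0.134
```

Run:
```python
from h import *
np.set_printoptions(suppress=True,precision=3)
h=np.array([.687,.132]); t=pose()[0]; d=t[:2]-h; r=np.linalg.norm(d)
print('r',r,'theta from pos',np.degrees(np.arctan2(d[1],d[0]))%360-157.4-12.5,'theta from yaw',robot.sense()['tool_rot'][2]-67.4)
```

```text
r 0.22800551494516774 theta from pos 98.61606313353408 theta from yaw 97.03305565757688
```

The angle is about 97° by yaw and 98° by position. I'll let go, opening only part way, and rise.

Request:
carry_out --pt "0 0 0" --pt "0 0 0" --pt "0 0 0" --pt "0 0 0" --pt "0 0 0" --turn '[0,0,0,0,0]' --hand '[0.8,0.7,0.6,0.5,0.5]'

```text
clock: 19.3
tool_pos: [0.6805, -0.0968, 0.2545]
tool_rot: [178.0, -1.4, 164.2]
contact_force: [-0.0, -0.3, -0.4]
finger_gap: 0.495
```

Request:
carry_out --pt "0 0 -0.01" --pt "0 0 -0.02" --pt "0 0 -0.02" --pt "0 0 -0.03" --pt "0 0 -0.03" --pt "0 0 -0.03" --pt "0 0 0" --turn '[0,0,0,0,0,0,0]' --hand '[0.5,0.5,0.5,0.5,0.5,0.5,0.5]'

```text
clock: 20.0
tool_pos: [0.6805, -0.1032, 0.4041]
tool_rot: [178.1, -1.3, 164.0]
contact_force: [1.0, 0.7, 0.0]
finger_gap: 0.5
```

Run:
```python
from h import *
f=grab('side','side11');grab('top','top11')
```

```text
(no output)
```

View pics/side11.png

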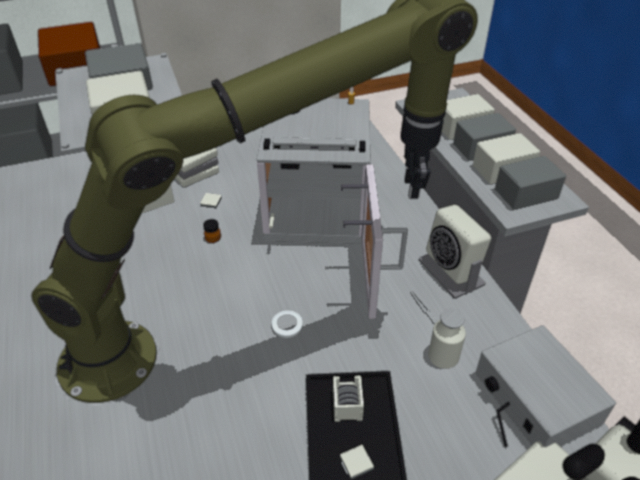

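View pics/top11.png

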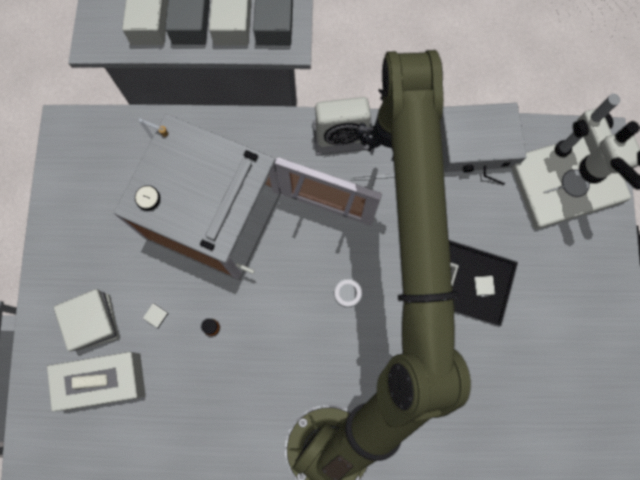

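In both views the door is open and free, with the gripper above it. The door's top edge in the top image runs from about (277,160) to (380,193). I'll measure its angle and check the cassette's height and tilt.

Run:
```python
from h import *
np.set_printoptions(suppress=True,precision=3)
f=load('top11'); a=cv2.imread('pics/top11.png')[145:225,260:400]; cv2.imwrite('pics/m13.png',cv2.resize(a,None,fx=5,fy=5,interpolation=cv2.INTER_CUBIC))
g=load('side11'); s=cv2.imread('pics/side11.png')[365:480,295:415]; cv2.imwrite('pics/m14.png',cv2.resize(s,None,fx=5,fy=5,interpolation=cv2.INTER_CUBIC))
```

```text
(no output)
```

View pics/m13.png

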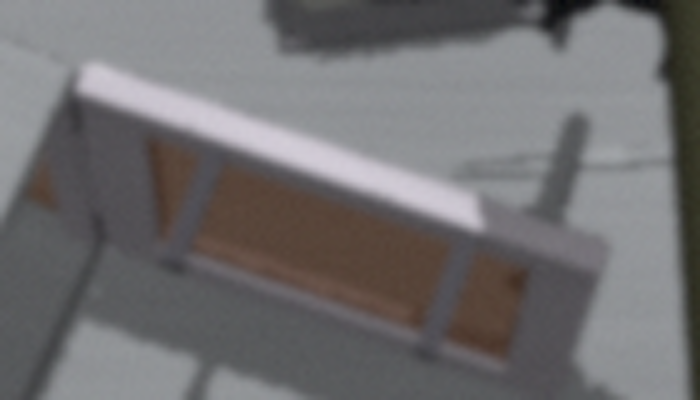

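View pics/m14.png

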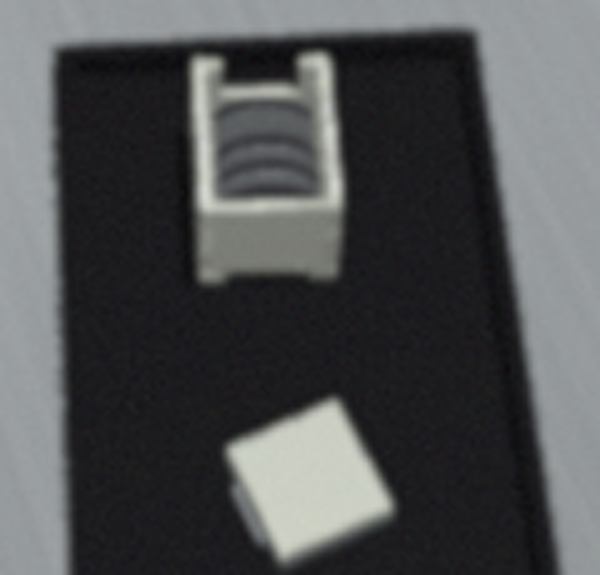

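Run:
```python
from h import *
np.set_printoptions(suppress=True,precision=4)
f=load('top11')
q=lambda a,b,z:atz(f,260+(a+.5)/5-.5,145+(b+.5)/5-.5,z)[:2]
for A,B in (((90,62),(608,240)),((78,95),(600,272))):
    a,b=q(*A,.285),q(*B,.285); d=b-a; print(np.linalg.norm(d),np.degrees(np.arctan2(d[1],d[0]))%360-157.4)
g=load('side11'); q=lambda a,b,z:atz(g,295+(a+.5)/5-.5,365+(b+.5)/5-.5,z)[:2]
c=np.array([q(190,60,.059),q(330,55,.059),q(342,200,.059),q(197,207,.059)]);print(c,c.mean(0))
y=np.array([np.cos(np.radians(73)),np.sin(np.radians(73))]);x=np.array([y[1],-y[0]]);t=np.array([.4632,-.3587]);print('tray coords',[( (p-t)@x,(p-t)@y) for p in c])
# others: diff
for n in('side','top'):
    a=load(n+'0')['frame'].astype(int);b=load(n+'11')['frame'].astype(int)
    for k,(u,v,w) in (dict(jar=(212,230,14),chipb=(210,200,14),bottle=(447,340,30),dish=(287,323,20),chip=(356,461,20)) if n=='side' else dict(jar=(210,326,14),chipb=(155,315,14),chip=(485,286,12))).items():
        print(n,k,np.abs(a-b)[v-w:v+w,u-w:u+w].mean().round(1))
```

```text
0.26458063528185105 94.00949556162632
0.26551334089633083 94.30231819746686
[[ 0.4594 -0.2545]
 [ 0.5167 -0.2724]
 [ 0.4947 -0.3386]
 [ 0.4375 -0.3215]] [ 0.4771 -0.2968]
tray coords [(np.float64(-0.03404980892647113), np.float64(0.0985352728711974)), (np.float64(0.025956183203612135), np.float64(0.0981917628871208)), (np.float64(0.02428299575401179), np.float64(0.02845607869434385)), (np.float64(-0.03542574398125081), np.float64(0.028044760333376117))]
side jar 14.3
side chipb 21.4
side bottle 19.1
side dish 24.7
side chip 14.1
top jar 12.2
top chipb 17.8
top chip 14.5
```

Run:
```python
from h import *
np.set_printoptions(suppress=True,precision=4)
g=load('side11'); s=cv2.imread('pics/side11.png')[150:330,350:420]; cv2.imwrite('pics/m15.png',cv2.resize(s,None,fx=5,fy=3.3,interpolation=cv2.INTER_CUBIC))
for n,D in (('side',dict(jar=(212,230,14),chipb=(210,200,12),bottle=(447,340,26),dish=(287,323,18),chip=(356,461,16),tweezers=(421,305,14))),('top',dict(jar=(210,326,12),chipb=(155,315,14),dish=(347,293,16),chip=(485,286,12),tweezers=(372,177,14)))):
    a=cv2.cvtColor(load(n+'0')['frame'],cv2.COLOR_RGB2GRAY);b=cv2.cvtColor(load(n+'11')['frame'],cv2.COLOR_RGB2GRAY)
    for k,(u,v,w) in D.items():
        r=cv2.matchTemplate(b[v-w-8:v+w+8,u-w-8:u+w+8],a[v-w:v+w,u-w:u+w],cv2.TM_CCOEFF_NORMED); _,m,_,p=cv2.minMaxLoc(r); print(n,k,round(m,3),'shift',p[0]-8,p[1]-8)
```

```text
side jar 0.999 shift 0 0
side chipb 0.999 shift 0 0
side bottle 0.998 shift 0 0
side dish 0.844 shift 0 0
side chip 1.0 shift 0 0
side tweezers 0.994 shift 0 0
top jar 0.999 shift 0 0
top chipb 0.999 shift 0 0
top dish 0.849 shift 0 0
top chip 1.0 shift 0 0
top tweezers 0.31 shift 1 0
```

View pics/m15.png

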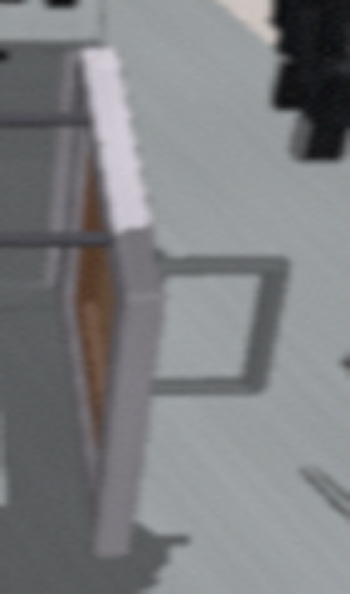

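Run:
```python
from h import *
g=load('side11'); q=lambda a,b,z:atz(g,350+(a+.5)/5-.5,150+(b+.5)/3.3-.5,z)[:2]
for A,B in (((110,50),(162,290)),((82,55),(132,295))):
    a,b=q(*A,.285),q(*B,.285); d=b-a; print(np.linalg.norm(d),np.degrees(np.arctan2(d[1],d[0]))%360-157.4)
```

```text
0.25863959691601585 94.30189157779344
0.2571897587950146 94.52057153007243
```

Both cameras give about 94°, which is past square, and the door is free. The objects have not shifted and the gripper is well clear, so I'm handing in.

Run:
```python
from h import *
print(robot.finish_job())
```

```text
the job is handed in; nothing more can be done
None
```

I handed the job in at about 20 s of the 72 s allowed; no verdict is reported.

**Cassette:** It stands upright on the free half of the tray. I lowered it until contact was felt at the expected height, then opened the jaws. It is clear of the chip box and the rim.

**Release bar:** I pressed it at its middle down to its stops (8 mm, with a peak of 16 N). It looked level in the side view and the door sprang ajar, so both catches let go. The bar came back up afterwards.

**Door:** I swung it open by the handle and let go. Both cameras put it at about 94°, a margin of about 4° past square. The gripper's own pose had suggested 97–98° while holding, so it was off by about 3°.

**Other objects:** The jar, both chip boxes, the bottle and the dish matched their starting positions with no shift. The tweezers matched in the side view, but the top view match was poor (score 0.31, with the open door now overlapping them there). The gripper ended about 0.1 m above the handle, touching nothing.

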